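# Screws on the tray, then the filler cover held over its threads

### The arm

A 6-joint arm with a two-finger parallel gripper is mounted at the origin on the work surface. World frame = base frame: x ahead of the robot, y to its left, z up, the work surface at z = 0. Lengths are in mm, angles in rad, forces in N, time in s.
With the tool pointing down it reaches from about 300 to 875 mm from the base axis. Payload 6.4 kg.
Tool frame: the origin (TCP) lies at the very end of the fingers, on their centre line; the grasp point (between the pads) lies 19 mm behind it; z points along the fingers, x is the direction in which the jaws open and shut, and the axes are right-handed (so a half turn about z gives the same grasp; the last joint's range is limited). The gripper opens to 88 mm and grips with 3 to 60 N. Pads are 18 mm wide; open, the fingers measure 123 mm over their backs; the gripper's body (75 mm by 187 mm) begins 45 mm behind the grasp point.
Start: joints at [-1.475, 0.181, 1.607, -0, 1.354, -0.206], TCP at [170.929, -549.021, 215.214] pointing down, gripper open.
Joint ranges: [-2.99, 2.99], [-0.89, 2.07], [0.3, 2.58], [-1.14, 4.28], [0, 2.63], [-3.12, 3.12]. Speed limits (rad/s): [2.57, 2.57, 3.01, 3.14, 3.14, 3.14].

### API

Orientations are given as [roll, pitch, yaw] about the fixed x, y, z axes, in that order (R = Rz(yaw) Ry(pitch) Rx(roll)).
In Python, from workcell import observe, grab_frame, job_done gives the robot as it stands.
- The arm moves only by the tool send_rows, never from a script. Its argument "rows" is a list of rows, each a list of 3 entries, a list of its own where there are three numbers: the finger opening in cm, from 0 to 8.81, then the shift along the world's x, y, z in cm, then the turn about the world's z in rad. In form: [[hand, [tx, ty, tz], spin], ...]. A call has 1 to 8 rows; each row shifts and turns the commanded pose from where the row before left it; what a row does not reach is not made up. A row lasts 1/10 s, in which the tool goes at most 50 mm and 8.59 degrees, less where a joint would pass 70% of its speed; a pose out of reach is approached as far as the arm can. A call is refused whole if a number of a shift passes 5 or a number of a turn 0.15, either way. A call with a gripper value outside its range is refused whole. The fingers move at their own pace and stop on an object; "force" is the grip in N (left out, the last holds). Time passes only in rows, so rows that do not move let the fingers close. It gives the time, the measured TCP pose, the force and the opening at its end, in the units of the state.
- observe(): the state, without advancing time (a new reading comes with each control period).
- grab_frame(name): name is "scene" or "top"; returns a dict with "image" (400x640x3 uint8, red, green, blue), "z_map" (400x640 float32, mm along the optical axis (not along the pixel's ray), 0 where there is no reading), "fx", "fy", "cx", "cy" (pixels), "eye" and "rotation" of the camera in the world. Camera axes: x right, y up, looking along -z (the intrinsics and any distortion apply to the point x, -y, -z); pixel columns grow to the right and rows downward; lengths in mm; the calibration is good to about 2 mm. A picture is of the moment at which its call begins.
- job_done(): hands the job in, once; it reports no verdict.
The state is a dict: "clock": time; "qpos": joint angles; "joint_velocities": joint speeds; "joint_efforts": joint torques, N m; "position": TCP position; "eef_rot": TCP orientation; "force": force on the tool from outside, world axes, zero at the start; "torque": the same for the moment, N m; "width": finger opening in mm.
Only numpy, scipy, OpenCV 4.12 (cv2) and the standard library are available. Lean on these libraries where they do the work, as an engineer would, in place of code of your own. Each camera call takes 0.05 s, during which the arm holds its last target. There are 200 camera calls.

### The job

We are closing the honey filler's valve. First stand the two loose thumb screws, stud up, in the two empty rings of the blue tray so that the four make a neat two-by-two grid with each head wholly inside its ring; then take the steel cover by its blue handle and hold it level about 2 cm above the valve housing, its narrow pair of holes on the side of the outlet pipe, so that each of the four threaded holes is seen whole through the cover hole above it. Do not let the cover touch the housing, leave the other things on the table where they are, and finish while still holding the cover there, steady: I will slip the gasket in underneath.

Things in the scene. Friction and masses are not known exactly. Their poses are not given: they have to be found in the camera images.
- housing: Valve housing, fixed: aluminium block 110 (x) x 150 (y) x 55 mm high, dark round bore with brass edge in its flat top. Origin at the centre of its underside, z up. Steel outlet pipe stub (flange 42 mm, axis 28 mm up) sticks 22 mm out of its +x side. Four threaded 8 mm holes in the top (see thread0-3); the narrow pair is on the outlet side.
- cover: Loose steel plate 110 (x) x 150 (y) x 6 mm, 0.5 kg, lying flat; origin at the centre of its underside, z up. Four 16 mm through holes; fits with +x (narrow pair) along the housing's +x. Rigid bow handle on top, balanced: blue bar 16 (x) x 76 (y) x 14 mm high, centred, its middle 47 mm above the underside, 34 mm free below; steel posts 12 mm wide (y) at y = -31, +31 mm.
- ring0 (a point): Centre of a white ring printed on the blue tray, on its upper face, 4 mm above the table; ring inner diameter 44 mm, outer 50 mm. The tray is a rimless plastic plate 150 x 150 x 4 mm fixed to the table at any yaw; rings 0, 1, 3, 2 go round a square of 72 mm sides, centred on it. Already holds a screw (roughly centred) at the start.
- ring1 (a point): Centre of a white ring printed on the blue tray, on its upper face, 4 mm above the table; ring inner diameter 44 mm, outer 50 mm. The tray is a rimless plastic plate 150 x 150 x 4 mm fixed to the table at any yaw; rings 0, 1, 3, 2 go round a square of 72 mm sides, centred on it. Already holds a screw (roughly centred) at the start.
- ring2 (a point): Centre of a white ring printed on the blue tray, on its upper face, 4 mm above the table; ring inner diameter 44 mm, outer 50 mm. The tray is a rimless plastic plate 150 x 150 x 4 mm fixed to the table at any yaw; rings 0, 1, 3, 2 go round a square of 72 mm sides, centred on it. Empty at the start.
- ring3 (a point): Centre of a white ring printed on the blue tray, on its upper face, 4 mm above the table; ring inner diameter 44 mm, outer 50 mm. The tray is a rimless plastic plate 150 x 150 x 4 mm fixed to the table at any yaw; rings 0, 1, 3, 2 go round a square of 72 mm sides, centred on it. Empty at the start.
- screw1: Thumb screw standing on its round black plastic head (28 mm diameter, 18 mm high), with a steel stud (9 mm diameter, 26 mm long) pointing up; about 60 g. Origin at the centre of the head's underside. Already in a ring of the tray at the start, where it stays.
- screw2: Thumb screw standing on its round black plastic head (28 mm diameter, 18 mm high), with a steel stud (9 mm diameter, 26 mm long) pointing up; about 60 g. Origin at the centre of the head's underside. Already in a ring of the tray at the start, where it stays.
- screw3: Thumb screw standing on its round black plastic head (28 mm diameter, 18 mm high), with a steel stud (9 mm diameter, 26 mm long) pointing up; about 60 g. Origin at the centre of the head's underside. Loose on the table at the start, to be put in an empty ring (either one).
- screw4: Thumb screw standing on its round black plastic head (28 mm diameter, 18 mm high), with a steel stud (9 mm diameter, 26 mm long) pointing up; about 60 g. Origin at the centre of the head's underside. Loose on the table at the start, to be put in an empty ring (either one).
- thread0 (a point): Mouth of the housing's threaded hole at (-38, -58) mm, on its top face.
- coverhole0 (a point): Centre of the cover's hole at (-38, -58) mm, at its underside; belongs above thread0.
- thread1 (a point): Mouth of the housing's threaded hole at (-38, +58) mm, on its top face.
- coverhole1 (a point): Centre of the cover's hole at (-38, +58) mm, at its underside; belongs above thread1.
- thread2 (a point): Mouth of the housing's threaded hole at (+38, -40) mm, on its top face.
- coverhole2 (a point): Centre of the cover's hole at (+38, -40) mm, at its underside; belongs above thread2.
- thread3 (a point): Mouth of the housing's threaded hole at (+38, +40) mm, on its top face.
- coverhole3 (a point): Centre of the cover's hole at (+38, +40) mm, at its underside; belongs above thread3.
- jar1: Bystander: honey jar, amber, 68 mm diameter, 105 mm high, origin under its centre.
- gasket: Bystander: flat orange gasket ring, 84 mm outer and 60 mm inner diameter, 6 mm thick, origin under its centre.
- wrench: Bystander: steel wrench lying flat along its own x axis.
- jarlid: Bystander: gold jar lid, 62 mm diameter, 12 mm high, origin under its centre.
- beaker: Bystander: open steel beaker, 70 mm diameter, 85 mm high, origin under its centre.

How it is judged (in metres and radians):
On the way, in this order (a step that is already met when the one before it is completed fails the run):
1. all four screws stand upright in the rings of the tray, one in each, let go and at rest (distance between screw1 and ring0 below 0.008 m and distance between screw2 and ring1 below 0.008 m and ((distance between screw3 and ring2 below 0.008 m and distance between screw4 and ring3 below 0.008 m) or (distance between screw3 and ring3 below 0.008 m and distance between screw4 and ring2 below 0.008 m)) and angle between each of screw1, screw2, screw3, screw4's own z axis and vertical below 0.1 rad and contact force between the fingers and screw1 below 0.2 N and contact force between the fingers and screw2 below 0.2 N and contact force between the fingers and screw3 below 0.2 N and contact force between the fingers and screw4 below 0.2 N and linear speed of each of screw1, screw2, screw3, screw4 below 0.02 m/s), for 0.2 s.
2. the cover has been lifted off the table in the fingers (height (world z) of cover above 0.03 m and contact force between the fingers and cover above 0.5 N), for 0.2 s.
At the end, for the whole second after the job is handed in: Screws upright, released, each within 8 mm of its own ring's centre; cover held only by the fingers, underside 10 to 35 mm above the housing's top, level within 0.08 rad, steady, each hole within 4 mm horizontally of its thread; bystanders within 30 mm of their starts (all of step 1 and horizontal distance between coverhole0 and thread0 below 0.004 m and horizontal distance between coverhole1 and thread1 below 0.004 m and horizontal distance between coverhole2 and thread2 below 0.004 m and horizontal distance between coverhole3 and thread3 below 0.004 m and z of cover in the frame of housing between 0.065 and 0.09 m and angle between cover's own z axis and vertical below 0.08 rad and linear speed of cover below 0.01 m/s and angular speed of cover below 0.06 rad/s and contact force between the fingers and cover above 1 N and contact force between cover and housing below 0.05 N and contact force between cover and screw1 below 0.05 N and contact force between cover and screw2 below 0.05 N and contact force between cover and screw3 below 0.05 N and contact force between cover and screw4 below 0.05 N and contact force between cover and jar1 below 0.05 N and contact force between cover and gasket below 0.05 N and contact force between cover and wrench below 0.05 N and contact force between cover and jarlid below 0.05 N and contact force between cover and beaker below 0.05 N and distance of each of jar1, gasket, wrench, jarlid, beaker from where it was at the start of the episode below 0.03 m); the arm keeps its last pose, push and grip.
It fails at once if the cover touches the housing (contact force between cover and housing above 0.5 N).
It fails at once if a bystander is moved by more than 30 mm (distance of any of jar1, gasket, wrench, jarlid, beaker from where it was at the start of the episode above 0.03 m).
It also fails if it takes over 61 s, if anything falls off the work surface, if the arm or the gripper's body presses on something with over 40 N, if the wrist force passes 120 N, or if a joint passes its speed limit or range.

## Working session

There is one attempt and no reset: what is moved stays moved. The work goes in short steps, Python scripts to look and compute and a tool call to move; the robot and the scene stay as the last step left them, time stands still between calls to the robot, and variables do not carry over. Pictures are saved under pics/ and viewed, about 8 in all and at most 12, crops included, and the job is handed in when it is done.

Besides the shell and the picture viewer there is one more tool, called after "Request:" as name(argument=value, ...), one argument or row to a line, values as JSON. send_rows: Moves the arm, as the interface text tells. Its arguments: {"type":"object","properties":{"rows":{"type":"array","items":{"type":"array"}},"force":{"type":"number"}},"required":["rows"]}

```bash
mkdir -p pics
cat > h.py <<'E'
import numpy as np, cv2
from workcell import observe, grab_frame, job_done
def snap(n,f=None):
    d=grab_frame(n)
    if f: cv2.imwrite('pics/'+f,d['image'][:,:,::-1])
    return d
def cloud(d):
    h,w=d['z_map'].shape
    u,v=np.meshgrid(np.arange(w),np.arange(h)); z=d['z_map']
    P=np.stack([(u-d['cx'])/d['fx']*z,-(v-d['cy'])/d['fy']*z,-z],-1)
    return P@np.array(d['rotation']).T+np.array(d['eye'])
E
python3 - <<'E'
from h import *
for n in('top','scene'):
    d=snap(n,n+'0.png'); np.savez(n+'0.npz',P=cloud(d),I=d['image'],Z=d['z_map'])
    print(n,{k:np.round(d[k],3) if not isinstance(d[k],(str,)) else d[k] for k in d if k not in('image','z_map')})
    P=cloud(d); print([P[v,u].round() for v,u in((50,100),(200,320),(350,500))])
print(observe())
E
```

```text
Traceback (most recent call last):
  File "h.py", line 11, in cloud
    return P@np.array(d['rotation']).T+np.array(d['eye'])
           ~~~~~~~~~~~~~~~~~~~~~~~~~~~^~~~~~~~~~~~~~~~~~~
ValueError: operands could not be broadcast together with shapes (400,640) (3,)
```

View pics/top0.png

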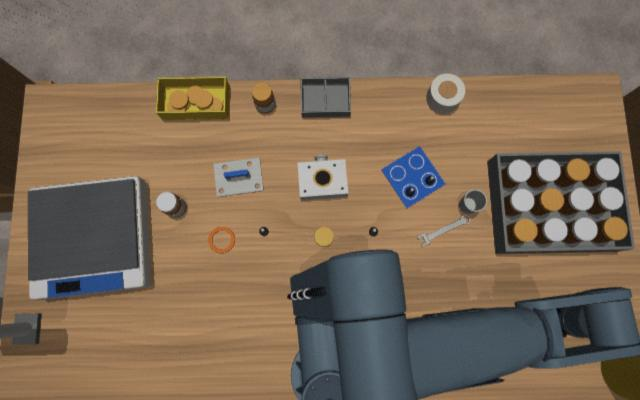

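The top view shows the tray at about (413,178) with its two screws at (410,192) and (430,180). The loose screws are at (264,231) and (374,231), the cover is at (238,177), and the housing is at (323,179) with its outlet pointing up. The rotation evidently comes as roll, pitch, yaw.

```bash
sed -i "s/^import numpy.*/&\nfrom scipy.spatial.transform import Rotation as Ro/; s/np.array(d\['rotation'\]).T/Ro.from_euler('xyz',d['rotation']).as_matrix().T/" h.py
python3 - <<'E'
from h import *
for n in('top','scene'):
    d=snap(n,n+'0.png'); P=cloud(d); np.savez(n+'0.npz',P=P,I=d['image'],Z=d['z_map'])
    print(n,{k:np.round(d[k],3) for k in d if k not in('image','z_map')})
    print([P[v,u].round() for v,u in((60,100),(220,320),(300,200))])
d=np.load('top0.npz');P=d['P']
for v,u in((178,413),(192,410),(180,430),(160,416),(173,398),(231,264),(231,374),(177,238),(165,216),(190,260),(170,330),(158,320)): print((u,v),P[v,u].round(1),d['I'][v,u])
cv2.imwrite('pics/topc.png',cv2.resize(d['I'][130:260,195:495,::-1],(780,338),interpolation=cv2.INTER_CUBIC))
print(observe())
E
```

```text
top {'fx': np.float64(489.73), 'fy': np.float64(489.73), 'cx': np.float64(319.517), 'cy': np.float64(200.229), 'eye': array([ 230.303,   13.931, 1535.837]), 'rotation': array([ 0.194,  0.005, -1.59 ])}
[array([1423., 1113., -748.]), array([469.,  16.,  -3.]), array([227., 390.,  -0.])]
scene {'fx': np.float64(458.112), 'fy': np.float64(458.112), 'cx': np.float64(312.029), 'cy': np.float64(203.425), 'eye': array([1144.063, -618.469,  932.827]), 'rotation': array([0.803, 0.017, 0.756])}
[array([-856.,  109.,   -4.]), array([571.,  -1.,  58.]), array([ 500., -354.,    1.])]
(413, 178) [ 597.9 -284.5    6.8] [ 38  83 158]
(410, 192) [ 548.9 -269.4   22.6] [41 39 37]
(430, 180) [ 583.5 -331.9   35.3] [48 49 49]
(416, 160) [ 658.4 -298.2    3.4] [ 40  83 158]
(398, 173) [ 616.1 -237.7    3.8] [ 37  81 157]
(264, 231) [434.3 191.5  20. ] [46 44 43]
(374, 231) [ 424.1 -148.2   47. ] [120 121 118]
(238, 177) [613.6 278.    2.5] [87 89 86]
(216, 165) [655.1 349.9   2.4] [169 172 166]
(260, 190) [568.3 206.3   6.9] [148 147 140]
(330, 170) [617.7 -18.   52.8] [188 185 182]
(320, 158) [659.7  12.5  44. ] [151 154 148]
{'clock': 0.15, 'qpos': array([-1.47530099e+00,  1.81375180e-01,  1.60778213e+00, -1.58161444e-06,
        1.35381169e+00, -2.06296444e-01]), 'joint_velocities': array([ 0.00026807, -0.0010274 , -0.00222699, -0.00012047,  0.00193962,
       -0.00039277]), 'joint_efforts': array([ 6.88047403e-04, -4.34236372e+01, -3.42175698e+01,  7.02035800e-02,
        3.55985365e-02, -7.97246003e-05]), 'position': array([ 170.88234095, -548.54888698,  214.51259119]), 'eef_rot': array([-3.14131224e+00,  1.34747448e-03, -1.26900401e+00]), 'force': array([ 0.70257972,  0.36469934, -0.80858479]), 'torque': array([-0.01913362,  0.01817723,  0.0629761 ]), 'width': 87.96280947478498}
```

View pics/topc.png

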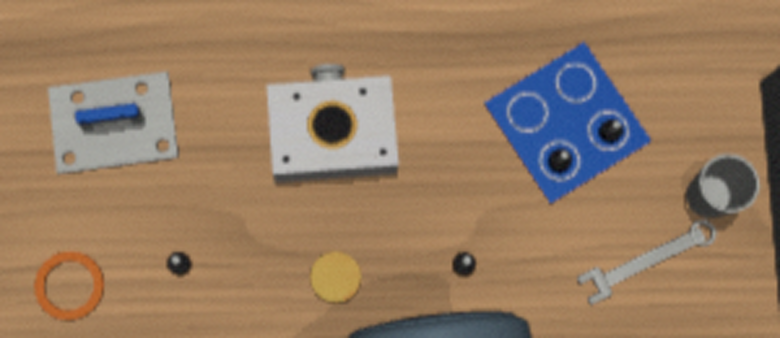

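View pics/scene0.png

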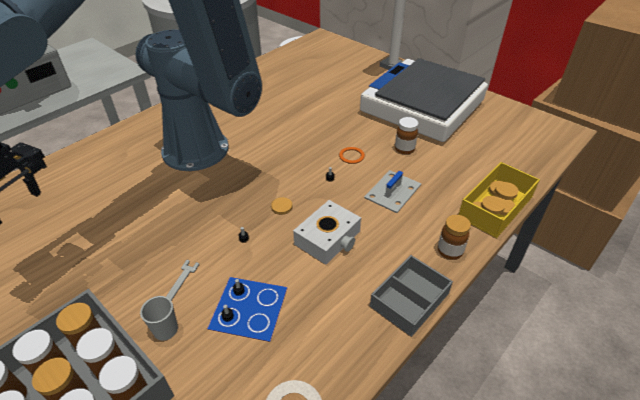

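The crop confirms it: the cover's narrow pair and the housing's outlet both point to +x. Next I'll measure everything from both cameras.

```bash
cat >> h.py <<'E'
def plane(d,uv,z):
    uv=np.atleast_2d(np.asarray(uv,float)); R=Ro.from_euler('xyz',d['rotation']).as_matrix()
    r=np.c_[(uv[:,0]-d['cx'])/d['fx'],-(uv[:,1]-d['cy'])/d['fy'],-np.ones(len(uv))]@R.T
    e=np.array(d['eye']); return (e+r*((z-e[2])/r[:,2])[:,None])[:,:2]
def proj(d,P):
    R=Ro.from_euler('xyz',d['rotation']).as_matrix(); c=(np.atleast_2d(P)-np.array(d['eye']))@R
    return np.c_[d['cx']+d['fx']*c[:,0]/-c[:,2],d['cy']+d['fy']*c[:,1]/c[:,2]]
def centroid(W,uv,r=4):
    for _ in range(4):
        u,v=np.round(uv).astype(int); w=W[v-r:v+r+1,u-r:u+r+1].astype(float)
        w=np.clip(w-np.median(w)-.25*(w.max()-np.median(w)),0,None); yy,xx=np.mgrid[v-r:v+r+1,u-r:u+r+1]
        uv=np.array([(w*xx).sum(),(w*yy).sum()])/w.sum()
    return uv
H4=np.array([[-38,-58],[-38,58],[38,-40],[38,40.]])
def fit2(model,X):
    m,x=model.mean(0),X.mean(0);A=(model-m).T@(X-x); th=np.arctan2(A[0,1]-A[1,0],A[0,0]+A[1,1])
    c,s=np.cos(th),np.sin(th);R=np.array([[c,-s],[s,c]]);t=x-R@m
    return t,th,np.linalg.norm(model@R.T+t-X,axis=1)
def holes(d,t,th,z,kind,r=4):
    I=d['image'].astype(float); W=255-I.sum(2)/3 if kind=='dark' else I[:,:,0]-I[:,:,2]
    c,s=np.cos(th),np.sin(th);X=H4@np.array([[c,s],[-s,c]])+t
    uv=np.array([centroid(W,p,r) for p in proj(d,np.c_[X,np.full(4,z)])])
    return fit2(H4,plane(d,uv,z))
E
python3 - <<'E'
from h import *
for n in('top','scene'):
    d=snap(n); P=cloud(d); I=d['image'].astype(int); np.set_printoptions(precision=1,suppress=True)
    print('==',n)
    blue=(I[...,2]>I[...,0]+60)&(I[...,2]>I[...,1]+30)
    k=blue&(abs(P[...,0]-600)<130)&(abs(P[...,1]+285)<130)
    v,u=np.nonzero(k); X=plane(d,np.c_[u,v],4).astype(np.float32)
    rc=cv2.minAreaRect(X); print('tray',rc); print(cv2.boxPoints(rc))
    k=blue&(P[...,1]>150)&(P[...,0]>520)&(P[...,0]<720)&(P[...,1]<400)&(P[...,2]>40); X=P[k]; 
    rc=cv2.minAreaRect(X[:,:2].astype(np.float32)); print('handle',rc,X[:,2].max(),k.sum())
    for nm,c in(('loose+',(440,190)),('loose-',(428,-148)),('s_a',(548,-270)),('s_b',(583,-332))):
        k=(np.hypot(P[...,0]-c[0],P[...,1]-c[1])<30)
        h=P[k&(P[...,2]>13+(nm[0]=='s')*4)&(P[...,2]<20+(nm[0]=='s')*4)]; s=P[k&(P[...,2]>34)]
        dark=(I.sum(2)<200)&k; v,u=np.nonzero(dark); q=plane(d,np.c_[u,v],14+(nm[0]=='s')*4)
        print(nm,'head',h.mean(0),len(h),'stud',s.mean(0) if len(s) else None,len(s),'dark',q.mean(0),np.ptp(q,axis=0))
    for a in((612,3),):
        print('housing',*holes(d,np.array(plane(d,(323,179),55)[0]) if n=='top' else np.array([605.,3]),0.05,55,'dark'))
    print('cover',*holes(d,np.array([610,277.]),0.1,3,'col',5))
E
```

```text
== top
tray ((603.6746826171875, -284.77667236328125), (147.15399169921875, 147.72088623046875), 30.3817081451416)
[[ 502.8 -258.3]
 [ 577.6 -385.7]
 [ 704.5 -311.3]
 [ 629.8 -183.8]]
handle ((614.1279296875, 277.8608703613281), (15.71731948852539, 73.74361419677734), 6.806684970855713) 59.59986885555827 106
loose+ head [435.9 194.7  16.3] 37 stud [434.8 194.6  42.8] 8 dark [434.1 192.8] [25.4 28.2]
loose- head [ 426.5 -148.7   16.7] 36 stud [ 427.3 -149.2   42.8] 8 dark [ 426.5 -147.6] [25.3 25.4]
s_a head [ 551.9 -270.1   20.3] 37 stud [ 551.9 -270.6   44.4] 9 dark [ 550.  -268.7] [29.2 26. ]
s_b head [ 584.9 -333.2   20.2] 30 stud [ 587.  -334.4   44.8] 11 dark [ 586.4 -332.7] [26.3 29.2]
housing [586.4   5.5] -0.0072737565129961405 [14.   3.7 10.3  5.6]
cover [601.6 278.5] 0.12905067290841735 [23.5 18.4 26.3 15.2]
== scene
tray ((603.1715087890625, -288.0968322753906), (148.0117950439453, 149.29086303710938), 30.638235092163086)
[[ 501.5 -261.6]
 [ 577.5 -390. ]
 [ 704.9 -314.6]
 [ 628.8 -186.2]]
handle ((612.8045043945312, 273.9045715332031), (17.045392990112305, 73.15434265136719), 6.9399261474609375) 57.89219757235196 98
loose+ head [436.8 189.9  17.1] 37 stud [434.8 191.9  39.9] 11 dark [437.9 185.5] [34.2 38.5]
loose- head [ 430.  -153.6   17.1] 55 stud [ 428.7 -152.9   41.7] 14 dark [ 432.6 -156.6] [34.1 32.2]
s_a head [ 554.5 -275.    21. ] 72 stud [ 553.5 -273.8   42.3] 24 dark [ 556.2 -277.1] [36.4 30.9]
s_b head [ 590.7 -338.8   21. ] 79 stud [ 590.1 -338.6   43.7] 23 dark [ 592.6 -340.6] [36.2 31. ]
housing [603.5   1.9] 0.06951367794186522 [12.3 12.6 10.8 11.3]
cover [611.7 278.9] -0.012348811262032801 [22.9 34.6 30.3 21.7]
```

The tray (603.5, −286.5, yaw 30.5°) is close to its known size, and the two placed screws sit where its rings should be. That puts the empty rings at about (616,−237) and (653,−299). I'll set off for the nearer loose screw.

Request:
send_rows(
  rows=[
    [4,[2.6,4,-0.6],0.14],
    [4,[2.6,4,-0.6],0.14],
    [4,[2.6,4,-0.6],0.14],
    [4,[2.6,4,-0.6],0.14],
    [4,[2.6,4,-0.6],0.14],
    [4,[2.6,4,-0.6],0.14],
    [4,[2.6,4,-0.6],0.14],
    [4,[2.6,4,-0.6],0.14],
  ],
  force=15,
)

```text
clock: 1.05
position: [379.7, -227.4, 167.2]
eef_rot: [3.141, -0.001, -0.144]
force: [0.8, -0.0, -0.5]
width: 40.0
```

Request:
send_rows(
  rows=[
    [4,[2.5,3.9,-2],0.14],
    [4,[2.4,3.9,-2],0.13],
    [4,[0,0,0],0],
    [4,[0,0,0],0],
  ],
)

```text
clock: 1.45
position: [427.7, -150.3, 127.0]
eef_rot: [-3.141, 0.001, 0.123]
force: [-0.3, -0.2, 0.8]
width: 39.9
```

Run:
```python
from h import *
np.set_printoptions(precision=2,suppress=True)
d=snap('top','top1.png'); I=d['image'].astype(float)
T=[(342.3,188.5),(305,191.2),(334.2,165),(309.2,167.3)]; C=[(257.3,185.8),(221.5,190.4),(249.2,163.5),(225,167.3)]
for nm,px,z,W in(('housing',T,55,255-I.sum(2)/3),('cover',C,3,I[...,0]-I[...,2])):
    print(nm,'raw',fit2(H4,plane(d,px,z)))
    print(fit2(H4,plane(d,[centroid(W,p,3) for p in px],z)))
e=snap('scene','scene1.png')
o=observe(); print(o['position'],o['eef_rot'],proj(d,o['position']),proj(e,o['position']))
u,v=proj(e,o['position'])[0].astype(int); v0,u0=max(0,v-75),max(0,u-100)
cv2.imwrite('pics/s1c.png',cv2.resize(e['image'][v0:v0+150,u0:u0+200,::-1],(800,600),interpolation=cv2.INTER_CUBIC)); print(u0,v0)
```

```text
housing raw (array([592.12,   5.42]), np.float64(0.060224217441982475), array([0.41, 0.37, 0.95, 0.96]))
(array([593.52,   6.63]), np.float64(0.05723484745803916), array([0.13, 0.05, 0.03, 0.16]))
cover raw (array([614.45, 277.1 ]), np.float64(0.11731247880324173), array([0.59, 0.39, 0.95, 1.22]))
(array([614.54, 277.65]), np.float64(0.12173221975446723), array([0.25, 0.32, 0.32, 0.18]))
[ 427.82 -152.41  127.98] [ 3.14 -0.    0.12] [[378.29 226.01]] [[237.88 205.22]]
137 130
```

View pics/s1c.png

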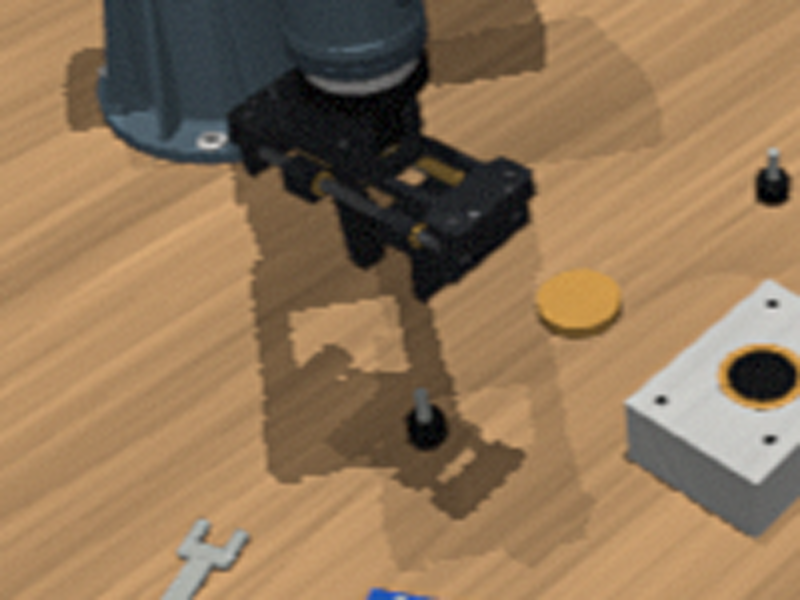

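The fingers straddle the stud in this view, tips at crop (365,265) and (425,300) and the stud at (421,400). The hole fits closed within 0.3 mm: housing (593.5, 6.6, yaw 0.057), cover (614.5, 277.7, yaw 0.122). I'll go down and grip the stud.

Request:
send_rows(
  rows=[
    [4,[0,0,-4],0],
    [4,[0,0,-3],0],
    [4,[0,0,-2.2],0],
    [4,[0,0,-1.3],0],
    [0.5,[0,0,0],0],
    [0.5,[0,0,0],0],
    [0.5,[0,0,0],0],
    [0.5,[0,0,0],0],
  ],
  force=15,
)

```text
clock: 2.35
position: [428.5, -152.3, 23.5]
eef_rot: [3.14, -0.002, 0.12]
force: [-0.0, 0.0, 0.3]
width: 9.9
```

Request:
send_rows(
  rows=[
    [0.5,[0,0,0],0],
    [0.5,[0,0,1],0],
    [0.5,[0,0,3],0],
    [0.5,[0,0,4],0],
    [0.5,[0,0,0],0],
    [0.5,[0,0,0],0],
  ],
)

```text
clock: 2.95
position: [428.6, -151.8, 104.0]
eef_rot: [3.139, -0.003, 0.121]
force: [-0.1, -0.3, -0.2]
width: 4.9
```

```bash
cat > look.py <<'E'
import sys
from h import *
np.set_printoptions(precision=1,suppress=True)
f,name=sys.argv[1:3]; e=snap(name); P=cloud(e); o=observe(); p=o['position']; print(p,o['eef_rot'],o['width'])
np.savez(f+'.npz',P=P,I=e['image'])
u,v=proj(e,p+[0,0,-30])[0].astype(int); v0,u0=max(0,v-60),max(0,u-80)
cv2.imwrite(f'pics/{f}.png',cv2.resize(e['image'][v0:v0+120,u0:u0+160,::-1],(800,600),interpolation=cv2.INTER_CUBIC)); print('crop',u0,v0)
E
python3 look.py s2 scene
```

```text
[ 427.7 -151.3  102.7] [ 3.1 -0.   0.1] 4.672665755107133
crop 160 160
```

View pics/s2.png

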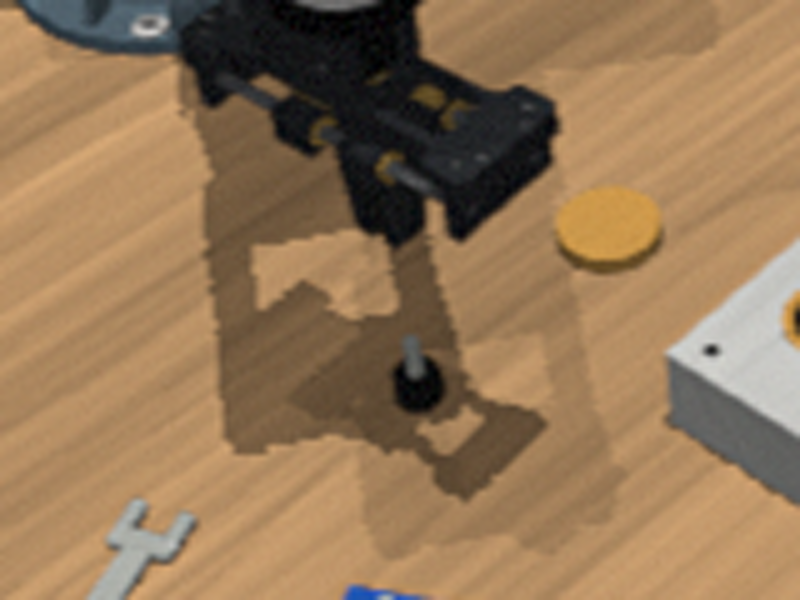

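The fingers closed on nothing: the width reads 4.7 mm and the screw still stands at crop (415,375). I'll measure the screw and the closed fingertips in the same images.

Run:
```python
from h import *
np.set_printoptions(precision=1,suppress=True)
o=observe();print(o['position'])
for n in('top','scene'):
    d=snap(n); P=cloud(d)
    for nm,c,z in(('l-',(428,-151),30),('l+',(435,193),30)):
        k=(np.hypot(P[...,0]-c[0],P[...,1]-c[1])<30)
        for a,b in((13,20),(26,50)):
            s=P[k&(P[...,2]>a)&(P[...,2]<b)]; print(n,nm,a,len(s),s.mean(0) if len(s) else '', np.ptp(s,axis=0) if len(s) else '')
    k=(np.hypot(P[...,0]-428,P[...,1]+151)<45)&(P[...,2]>98)&(P[...,2]<116)
    s=P[k]; print('tip',len(s), s.mean(0) if len(s) else '', s.min(0) if len(s) else '',s.max(0) if len(s) else '')
d=snap('top','t3.png'); u,v=372,228
cv2.imwrite('pics/t3.png',cv2.resize(d['image'][v-40:v+40,u-50:u+50,::-1],(800,640)[:2],interpolation=cv2.INTER_CUBIC)[:600])
```

```text
[ 427.7 -151.3  102.7]
top l- 13 1 [ 422.5 -136.1   13.1] [0. 0. 0.]
top l- 26 0  
top l+ 13 36 [435.4 193.2  16.6] [26.  25.6  6.5]
top l+ 26 11 [434.  194.8  37.5] [13.7 12.8 19.1]
tip 0   
scene l- 13 54 [ 431.4 -153.6   17. ] [28.1 27.7  6.7]
scene l- 26 21 [ 429.3 -152.9   38.6] [ 7.1  8.5 19.7]
scene l+ 13 33 [436.7 191.4  16.7] [26.9 28.4  5.6]
scene l+ 26 16 [435.7 190.   38.4] [ 9.5 10.8 18.5]
tip 0
```

The screw hasn't moved and lies under the TCP. Most likely I lifted before the fingers had finished closing. I'll retry slightly lower with a longer close, and check the width before lifting.

Request:
send_rows(
  rows=[
    [3.5,[0,0,0],0],
    [3.5,[0,0,0],0],
    [3.5,[0,0,0],0],
    [3.5,[0,0,0],0],
    [3.5,[0,0,-3],0],
    [3.5,[0,0,-3],0],
    [3.5,[0,0,-2.1],0],
    [3.5,[0,0,0],0],
  ],
)

```text
clock: 3.95
position: [425.4, -149.9, 18.9]
eef_rot: [-3.138, 0.004, 0.121]
force: [0.6, -0.5, 0.8]
width: 34.8
```

Request:
send_rows(
  rows=[
    [0,[0,0,0],0],
    [0,[0,0,0],0],
    [0,[0,0,0],0],
    [0,[0,0,0],0],
    [0,[0,0,0],0],
    [0,[0,0,0],0],
    [0,[0,0,0],0],
  ],
  force=20,
)

```text
clock: 4.65
position: [427.7, -151.4, 21.5]
eef_rot: [3.141, -0.0, 0.121]
force: [-0.4, 0.3, 0.6]
width: 0.5
```

```bash
sed -i 's/\[0,0,-30\]/[0,0,0]/; s/v-60/v-45/; s/u-80/u-60/; s/v0+120/v0+90/; s/u0+160/u0+120/' look.py; python3 look.py s3 scene
python3 - <<'E'
import numpy as np
np.set_printoptions(precision=1,suppress=True)
P=np.load('s3.npz')['P']
k=np.hypot(P[...,0]-428,P[...,1]+151)<40
for a,b in((10,16),(16,20),(20,30),(30,45),(45,60)):
    s=P[k&(P[...,2]>a)&(P[...,2]<b)]; print(a,len(s),s.min(0),s.max(0),s.mean(0)) if len(s) else 0
E
```

```text
[ 427.7 -151.4   21.4] [ 3.1 -0.   0.1] 0.35696784839803264
crop 183 188
10 31 [ 416.6 -166.5   10.1] [ 443.  -139.4   15.9] [ 431.9 -154.9   14. ]
16 30 [ 415.4 -164.7   16. ] [ 441.2 -139.7   19.8] [ 430.8 -152.9   17.7]
20 14 [ 416.6 -165.8   20.4] [ 433.5 -144.4   28. ] [ 428.8 -154.7   23. ]
30 5 [ 425.3 -160.2   30.2] [ 437.3 -150.2   44.9] [ 431.  -155.1   34.7]
45 39 [ 416.3 -164.2   45.1] [ 445.5 -140.    59.8] [ 433.3 -157.1   53. ]
```

View pics/s3.png

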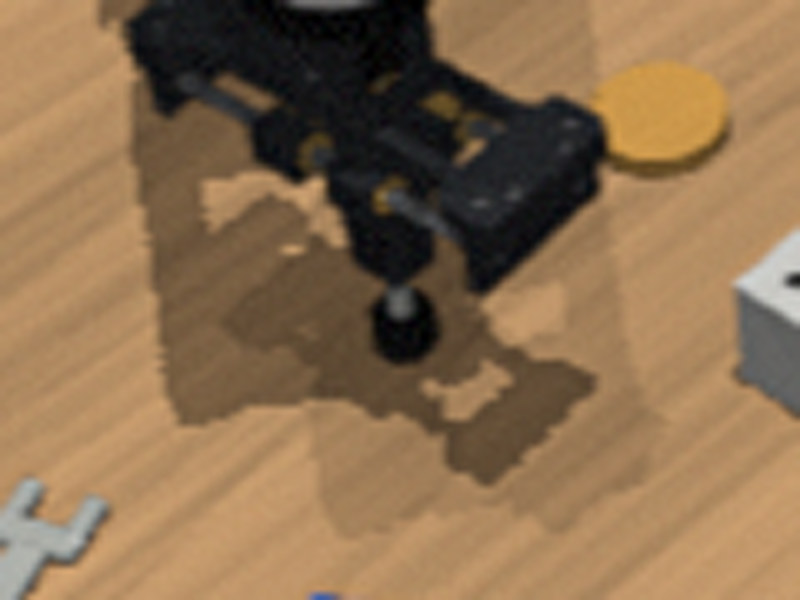

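The stud is visible below the fingertips at crop (400,300), so the fingers seem to end higher than the reported TCP. I'll check this against depth in the two saved views.

Run:
```python
import numpy as np
np.set_printoptions(precision=1,suppress=True)
for f,z in(('s2',102.7),('s3',21.4)):
    D=np.load(f+'.npz');P=D['P'];I=D['I'].astype(int).sum(2)
    k=(np.hypot(P[...,0]-430,P[...,1]+153)<40)&(I<200)
    for a in range(0,130,6):
        s=P[k&(P[...,2]>z-24+a)&(P[...,2]<=z-18+a)]
        if len(s): print(f,a-24,len(s),s.min(0)[:2],s.max(0)[:2],s.mean(0)[:2])
```

```text
s2 18 1 [ 419.4 -161.7] [ 419.4 -161.7] [ 419.4 -161.7]
s2 24 12 [ 417.5 -162.8] [ 445. -156.] [ 429.5 -159.7]
s2 30 21 [ 416.7 -164.6] [ 447.1 -143.2] [ 436.  -157.3]
s2 36 22 [ 412.8 -164.6] [ 448.7 -144.2] [ 433.8 -158.6]
s2 42 30 [ 414.8 -164.3] [ 449.5 -142.8] [ 435.  -157.5]
s2 48 26 [ 414.8 -165. ] [ 448.6 -141.7] [ 435.8 -156.7]
s2 54 17 [ 412.1 -165.8] [ 450.4 -146.7] [ 433.3 -158.5]
s2 60 11 [ 438.2 -161. ] [ 450.  -150.1] [ 446.2 -156.8]
s2 66 8 [ 446.4 -160.5] [ 450.6 -142.3] [ 448.4 -156.1]
s2 72 3 [ 448.9 -159.9] [ 451.3 -155.4] [ 450.  -158.2]
s2 84 3 [ 459.2 -152.4] [ 460.5 -149.7] [ 459.9 -150.9]
s2 90 16 [ 415.7 -186.6] [ 462.9 -150.9] [ 431.5 -168.5]
s2 96 39 [ 411.  -189.5] [ 464.9 -130.4] [ 437.2 -170. ]
s2 102 50 [ 410.6 -187.7] [ 465.6 -128.8] [ 439.6 -168.7]
s3 -24 31 [ 398.3 -166.1] [ 443.3 -115.8] [ 422.2 -148.7]
s3 -18 17 [ 423.1 -165. ] [ 445.9 -131.4] [ 436.2 -155.3]
s3 -12 24 [ 417.6 -166.5] [ 443.  -139.4] [ 433.3 -154.8]
s3 -6 43 [ 416.2 -165.8] [ 441.2 -139.7] [ 430.2 -154.1]
s3 0 3 [ 428.7 -150.8] [ 433.2 -149. ] [ 430.9 -149.9]
s3 6 2 [ 425.3 -155.5
[... 180 characters left out ...]
-145.6] [ 436.4 -156.5]
s3 36 20 [ 418.6 -164.2] [ 446.2 -141.6] [ 435.4 -156.1]
s3 42 21 [ 415.6 -164. ] [ 445.4 -141.3] [ 435.5 -156. ]
s3 48 20 [ 412.8 -163.5] [ 445.2 -147.4] [ 433.  -158.5]
s3 54 7 [ 418.4 -163.1] [ 446.8 -149.6] [ 439.5 -157.4]
s3 60 8 [ 439.5 -160.3] [ 447.5 -153.5] [ 444. -158.]
s3 66 4 [ 445.2 -159.8] [ 447.2 -142.8] [ 446.1 -151.2]
s3 72 1 [ 448.7 -158.7] [ 448.7 -158.7] [ 448.7 -158.7]
s3 78 1 [ 455.9 -153.1] [ 455.9 -153.1] [ 455.9 -153.1]
s3 84 3 [ 421.4 -172.6] [ 457.4 -147.6] [ 445.3 -156.8]
s3 90 23 [ 413.2 -187.6] [ 463.4 -133.2] [ 445.4 -167.1]
s3 96 34 [ 411.2 -188. ] [ 461.1 -125.9] [ 438.2 -166.2]
s3 102 59 [ 410.8 -187.9] [ 466.5 -124.5] [ 439.7 -169.7]
```

By depth, the fingers end about 24 mm above the reported TCP, and the gripper body starts about 24 mm too high as well. So the true tip is at reported z + 24 mm, while x and y agree. I'll correct for that and grip 23 mm lower.

Request:
send_rows(
  rows=[
    [3.5,[0,0,0],0],
    [3.5,[0,0,0],0],
    [3.5,[0,0,0],0],
    [3.5,[0,0,0],0],
    [3.5,[0,0,-0.8],0],
    [3.5,[0,0,-0.8],0],
    [3.5,[0,0,-0.7],0],
    [3.5,[0,0,0],0],
  ],
)

```text
clock: 5.5
position: [426.6, -150.7, -3.1]
eef_rot: [-3.14, 0.002, 0.121]
force: [-0.5, 0.0, 0.6]
width: 35.2
```

Request:
send_rows(
  rows=[
    [0,[0,0,0],0],
    [0,[0,0,0],0],
    [0,[0,0,0],0],
    [0,[0,0,0],0],
    [0,[0,0,0],0],
    [0,[0,0,0],0],
  ],
  force=20,
)

```text
clock: 6.1
position: [427.7, -151.4, -1.5]
eef_rot: [3.142, -0.0, 0.121]
force: [0.3, -0.4, -1.1]
width: 7.7
```

The width is 7.7 mm, so the stud is held. I'll lift and carry it to the far ring at (653,−299).

Request:
send_rows(
  rows=[
    [0,[0,0,2],0],
    [0,[0,0,4],0],
    [0,[3.7,-2.4,1],0],
    [0,[3.8,-2.5,0],0],
    [0,[3.8,-2.5,0],0],
    [0,[3.8,-2.5,0],0],
    [0,[3.8,-2.5,0],0],
    [0,[3.6,-2.4,0],0],
  ],
)

```text
clock: 6.9
position: [654.0, -300.3, 67.9]
eef_rot: [-3.141, 0.0, 0.121]
force: [0.8, -0.2, -0.5]
width: 8.2
```

Request:
send_rows(
  rows=[
    [0,[0,0,-2.5],0],
    [0,[0,0,-1.5],0],
    [0,[0,0,0],0],
    [0,[0,0,0],0],
  ],
)

```text
clock: 7.3
position: [651.5, -298.3, 27.5]
eef_rot: [-3.14, 0.002, 0.121]
force: [0.9, 0.6, -0.8]
width: 8.2
```

```bash
cat > scr.py <<'E'
from h import *
np.set_printoptions(precision=1,suppress=True)
o=observe();print(o['position'],o['eef_rot'][2],o['width'])
for n in('top','scene'):
    d=snap(n,f'{n}_l.png'); P=cloud(d); I=d['image'].astype(int); z0=4
    blue=(I[...,2]>I[...,0]+60)&(I[...,2]>I[...,1]+30)
    k=(abs(P[...,0]-603)<115)&(abs(P[...,1]+286)<115)
    v,u=np.nonzero(k&blue); X=plane(d,np.c_[u,v],4).astype(np.float32); rc=cv2.minAreaRect(X); print(n,'tray',np.array(rc[0]),rc[1],rc[2])
    a=np.deg2rad(rc[2]); R=np.array([[np.cos(a),-np.sin(a)],[np.sin(a),np.cos(a)]])
    for c in np.array([[36,36],[36,-36],[-36,36],[-36,-36]])@R.T+rc[0]:
        kk=k&(np.hypot(P[...,0]-c[0],P[...,1]-c[1])<28)&(I.max(2)<110)&~blue
        r=[]
        for a,b in((10,18),(18,24),(26,34),(34,48),(48,60)):
            s=P[kk&(P[...,2]>a)&(P[...,2]<b)]; r.append((len(s),s.mean(0)[:2]-c) if len(s)>2 else 0)
        print('ring',c,r)
E
python3 scr.py
```

```text
[ 651.5 -298.3   27.5] 0.12125690426866176 8.215166079084463
top tray [ 590.7 -284. ] (199.85076904296875, 40.94049072265625) 78.69854736328125
ring [ 562.4 -241.7] [0, 0, 0, 0, 0]
ring [ 633.  -255.8] [0, 0, 0, 0, 0]
ring [ 548.3 -312.3] [0, 0, 0, 0, 0]
ring [ 618.9 -326.4] [0, 0, 0, 0, 0]
scene tray [ 603.4 -288.5] (148.6661376953125, 149.3250274658203) 30.999544143676758
ring [ 615.7 -239.1] [0, 0, 0, 0, 0]
ring [ 652.8 -300.8] [0, 0, (5, array([ 8.4, -5.4])), (54, array([ 5.7, -4.9])), (29, array([ 0.9, -5.9]))]
ring [ 554.  -276.1] [0, 0, 0, 0, 0]
ring [ 591.  -337.9] [(27, array([ 5.4, -4.8])), (72, array([-0.7, -0.9])), (10, array([-0.6, -0.8])), (16, array([-1.4, -1. ])), (5, array([-1.9,  0.6]))]
```

In the scene view the held head is about 1 mm off its ring centre: its side points sit at (5.7,−4.9), against (5.4,−4.8) for a screw already seated. Lower and release.

Request:
send_rows(
  rows=[
    [0,[0,0,-1.2],0],
    [0,[0,0,-0.9],0],
    [0,[0,0,-0.45],0],
    [0,[0,0,0],0],
    [0,[0,0,0],0],
    [3.5,[0,0,0],0],
    [3.5,[0,0,0],0],
    [3.5,[0,0,0],0],
  ],
)

```text
clock: 8.2
position: [652.8, -299.4, 2.9]
eef_rot: [3.141, -0.0, 0.121]
force: [-0.2, 0.4, -0.0]
width: 29.8
```

Request:
send_rows(
  rows=[
    [3.5,[0,0,0],0],
    [3.5,[0,0,4],0],
    [3.5,[0,0,5],0],
    [3.5,[-3.6,4.8,1],0],
    [3.5,[-3.1,4.9,0],0],
    [3.5,[-3.1,4.9,0],0],
    [3.5,[-3.1,4.9,0],0],
    [3.5,[-3.1,4.9,0],0],
  ],
)

```text
clock: 9.0
position: [515.0, -89.5, 101.3]
eef_rot: [3.141, -0.001, 0.121]
force: [1.4, 0.5, 0.4]
width: 34.9
```

Request:
send_rows(
  rows=[
    [3.5,[-3.1,4.9,0],0],
    [3.5,[-2.6,4.9,0],0],
    [3.5,[0,4.9,-2],0],
    [3.5,[0,4.9,-2],0],
    [3.5,[0,4.9,-1],0],
    [3.5,[0,0.4,0],0],
    [3.5,[0,0,0],0],
    [3.5,[0,0,0],0],
  ],
)

```text
clock: 9.8
position: [466.5, 140.4, 53.8]
eef_rot: [3.141, -0.001, 0.121]
force: [0.7, -0.5, 0.6]
width: 35.1
```

```bash
python3 scr.py
```

```text
[466.5 140.4  53.8] 0.1209530772592664 35.079711542041366
top tray [ 603.7 -284.8] (147.15399169921875, 147.72088623046875) 30.3817081451416
ring [ 616.5 -235.5] [0, 0, 0, 0, 0]
ring [ 652.9 -297.6] [(7, array([ 1. , -0.7])), (33, array([-1.7,  2.9])), (6, array([-1.9,  5.3])), (4, array([-2.4,  2.5])), 0]
ring [ 554.4 -271.9] [(10, array([-1.8,  3.7])), (33, array([-5.4,  2.5])), (4, array([-2.5, -0.2])), (5, array([-4.1,  0.3])), 0]
ring [ 590.8 -334. ] [(13, array([-3.8,  4.4])), (30, array([-4.2, -0. ])), (5, array([-4.3,  0.3])), (3, array([-5.1,  0.6])), 0]
scene tray [ 603.2 -288.1] (148.0155487060547, 149.28961181640625) 30.64402961730957
ring [ 615.8 -238.8] [0, 0, 0, 0, 0]
ring [ 652.5 -300.7] [(23, array([ 9.4, -4.8])), (70, array([ 3.2, -0.6])), (9, array([ 2. , -0.9])), (11, array([ 2.8, -0.1])), 0]
ring [ 553.8 -275.5] [(18, array([ 6.1, -4. ])), (65, array([ 0.6, -0.2])), (7, array([1.6, 1.1])), (12, array([0.6, 0.8])), 0]
ring [ 590.5 -337.4] [(25, array([ 5.5, -6.1])), (72, array([ 0.2, -1.7])), (8, array([-0.4, -2.1])), (11, array([ 0.5, -1.8])), 0]
```

The first screw stands in its ring, about 1 mm off centre averaged over both cameras. Some of my rows were over the 50 mm limit and got cut short, so I'll correct from the reported pose (466.5, 140.4) to screw 2 at (435,193).

Request:
send_rows(
  rows=[
    [3.5,[-1.6,2.6,0],0],
    [3.5,[-1.55,2.65,0],0],
    [3.5,[0,0,0],0],
    [3.5,[0,0,0],0],
  ],
)

```text
clock: 10.3
position: [435.1, 192.8, 53.7]
eef_rot: [3.141, -0.001, 0.121]
force: [0.2, -0.1, 0.1]
width: 34.9
```

Request:
send_rows(
  rows=[
    [3.5,[0,0,0],0],
  ],
)

```text
clock: 10.4
position: [435.5, 192.5, 53.7]
eef_rot: [3.141, -0.001, 0.12]
force: [0.1, -1.0, -0.5]
width: 35.2
```

Request:
send_rows(
  rows=[
    [3.5,[0,0,-2.5],0],
    [3.5,[0,0,-2],0],
    [3.5,[0,0,-1.05],0],
    [3.5,[0,0,0],0],
    [0,[0,0,0],0],
    [0,[0,0,0],0],
    [0,[0,0,0],0],
    [0,[0,0,0],0],
  ],
)

```text
clock: 11.2
position: [435.0, 193.7, -1.5]
eef_rot: [-3.142, -0.001, 0.121]
force: [-0.3, -0.1, -0.3]
width: 8.1
```

Request:
send_rows(
  rows=[
    [0,[0,0,0],0],
    [0,[0,0,0],0],
    [0,[0,0,0],0],
  ],
)

```text
clock: 11.5
position: [434.9, 193.7, -1.7]
eef_rot: [-3.142, -0.001, 0.121]
force: [-1.3, -0.1, 5.8]
width: 8.3
```

Request:
send_rows(
  rows=[
    [0,[0,0,2],0],
    [0,[0,0,4],0],
    [0,[0,0,3],0],
    [0,[1.8,-4.3,0],0],
    [0,[1.8,-4.3,0],0],
    [0,[1.8,-4.3,0],0],
    [0,[1.8,-4.3,0],0],
    [0,[1.8,-4.3,0],0],
  ],
)

```text
clock: 12.3
position: [524.7, -23.1, 87.6]
eef_rot: [-3.141, 0.0, 0.121]
force: [1.2, 0.4, -1.2]
width: 8.3
```

Request:
send_rows(
  rows=[
    [0,[1.8,-4.3,0],0],
    [0,[1.8,-4.3,0],0],
    [0,[1.8,-4.3,0],0],
    [0,[1.8,-4.3,0],0],
    [0,[1.9,-4.4,0],0],
    [0,[0,0,-3],0],
    [0,[0,0,-3],0],
    [0,[0,0,0],0],
  ],
)

```text
clock: 13.1
position: [611.6, -235.6, 22.2]
eef_rot: [-3.135, 0.008, 0.12]
force: [-0.9, 0.7, -1.5]
width: 8.1
```

```bash
python3 scr.py|grep -A5 scene
```

```text
scene tray [ 603.4 -288.4] (147.96514892578125, 148.78103637695312) 30.566394805908203
ring [ 616.1 -239.1] [0, 0, (20, array([ 5.5, -4.6])), (49, array([ 3. , -4.3])), (41, array([ 1.3, -3.5]))]
ring [ 652.7 -301.1] [(18, array([ 8. , -5.5])), (77, array([ 3.3, -0.4])), (8, array([ 2.6, -0. ])), (13, array([ 3.5, -0.2])), 0]
ring [ 554.1 -275.7] [(18, array([ 8.6, -0.9])), (67, array([0.9, 0.5])), (6, array([0.9, 0.4])), (18, array([-0. ,  1.4])), (3, array([-2.2,  2.2]))]
ring [ 590.7 -337.7] [(20, array([ 4.9, -4.8])), (75, array([ 0.4, -2. ])), (11, array([-0. , -1.1])), (11, array([ 0.7, -1.5])), 0]
```

Request:
send_rows(
  rows=[
    [0,[0,0,-1.2],0],
    [0,[0,0,-0.9],0],
    [0,[0,0,-0.45],0],
    [0,[0,0,0],0],
    [0,[0,0,0],0],
    [3.5,[0,0,0],0],
    [3.5,[0,0,0],0],
    [3.5,[0,0,0],0],
  ],
)

```text
clock: 14.0
position: [615.6, -237.4, 2.4]
eef_rot: [3.141, -0.0, 0.121]
force: [-0.1, 0.3, 0.7]
width: 29.8
```

Request:
send_rows(
  rows=[
    [3.5,[0,0,0],0],
    [3.5,[0,0,4],0],
    [3.5,[0,0,5],0],
    [5,[0,4.9,1],0],
    [5,[0,4.9,0],0],
    [5,[0,4.9,0],0],
    [5,[0,4.9,0],0],
    [5,[0,4.9,0],0],
  ],
)

```text
clock: 14.8
position: [615.3, 9.4, 102.6]
eef_rot: [3.141, -0.001, 0.121]
force: [0.8, 0.3, -0.4]
width: 50.2
```

```bash
python3 scr.py
python3 - <<'E'
import cv2
I=cv2.imread('pics/scene_l.png'); cv2.imwrite('pics/tr.png',cv2.resize(I[260:350,190:310],(800,600)))
E
```

```text
[615.3   9.4 102.6] 0.12064803196849794 50.22728073669036
top tray [ 603.7 -284.8] (147.15399169921875, 147.72088623046875) 30.3817081451416
ring [ 616.5 -235.5] [(10, array([-5.1,  4.5])), (26, array([-0.9,  1.5])), (7, array([-2.9,  2.1])), (4, array([-2. ,  0.8])), 0]
ring [ 652.9 -297.6] [(9, array([-0.9,  5.3])), (30, array([-1.5,  1.5])), (3, array([ 3.1, -0.2])), (6, array([-2. ,  2.4])), 0]
ring [ 554.4 -271.9] [(10, array([-6.3,  6.7])), (33, array([-2.7,  1.6])), (4, array([-4.1,  0.1])), (5, array([-4.3,  1.3])), 0]
ring [ 590.8 -334. ] [(11, array([-8.2,  2.1])), (31, array([-3.9, -0.4])), 0, (3, array([-4.8,  1.4])), 0]
scene tray [ 603.2 -288.1] (148.02316284179688, 149.3147430419922) 30.638235092163086
ring [ 615.8 -238.8] [(24, array([ 8.3, -5.9])), (56, array([ 3.5, -2.4])), (9, array([ 3.4, -1.3])), (10, array([ 2.8, -1.5])), 0]
ring [ 652.5 -300.7] [(24, array([ 7.8, -4.4])), (74, array([ 3. , -0.6])), (7, array([ 3.4, -0.3])), (12, array([ 3. , -0.7])), 0]
ring [ 553.9 -275.5] [(25, array([ 5.9, -2.5])), (64, array([ 1. , -0.5])), (8, array([-0.6,  0.4])), (12, array([0.7, 0.8])), 0]
ring [ 590.5 -337.4] [(21, array([ 6.9, -5.9])), (75, array([ 0. , -1.9])), (11, array([-0.6, -1. ])), (10, array([ 0.4, -2.5])), 0]
```

View pics/tr.png

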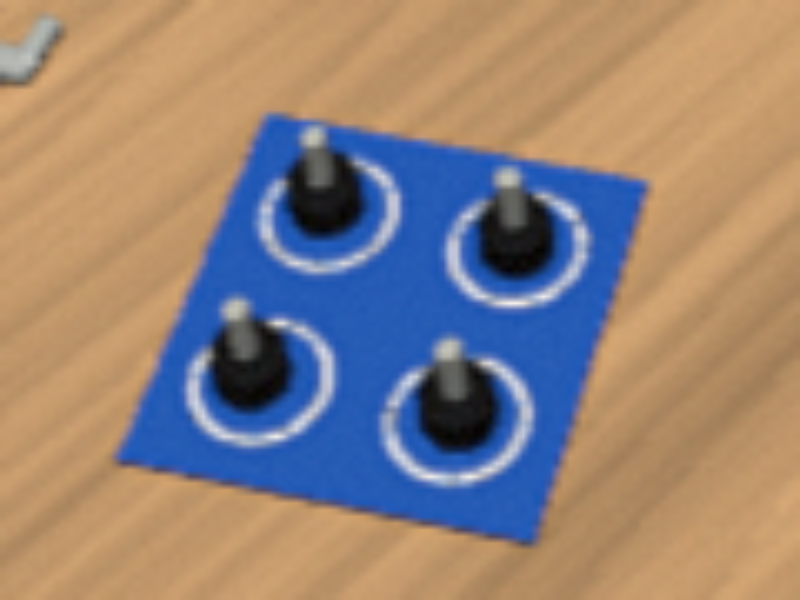

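All four screws stand wholly inside their rings, with heads at crop (325,195), (515,235), (250,365) and (458,405). Now to the cover handle at (613.5, 276), reported z 4 (true grasp height 47 mm).

Request:
send_rows(
  rows=[
    [5,[0,4.9,0],0],
    [5,[0,4.9,0],0],
    [5,[0,4.9,0],0],
    [5,[0,4.9,0],0],
    [5,[-0.2,4.9,0],0],
    [5,[0,2.2,-2],0],
    [5,[0,0,0],0],
    [5,[0,0,0],0],
  ],
)

```text
clock: 15.7
position: [613.2, 273.9, 81.6]
eef_rot: [3.141, 0.002, 0.122]
force: [-0.0, 0.4, 0.7]
width: 49.9
```

```bash
cat > cov.py <<'E'
from h import *
np.set_printoptions(precision=2,suppress=True)
o=observe();print(o['position'],o['eef_rot'],o['width'],o['force'])
for n in('top','scene'):
    d=snap(n,f'{n}_c.png'); P=cloud(d); I=d['image'].astype(int)
    blue=(I[...,2]>I[...,0]+50)&(I[...,2]>I[...,1]+30)&(np.linalg.norm(P[...,:2]-o['position'][:2],axis=-1)<70)
    X=P[blue]; 
    if len(X)>10: print(n,'handle',cv2.minAreaRect(X[:,:2].astype(np.float32)),X[:,2].max())
E
python3 cov.py
```

```text
[613.15 273.86  81.61] [3.14 0.   0.12] 49.90351151849066 [-0.04  0.43  0.67]
scene handle ((615.3009643554688, 273.0182189941406), (17.862682342529297, 71.59793853759766), 3.771714448928833) 60.08412187165004
```

Request:
send_rows(
  rows=[
    [5,[0,0.2,-3],0],
    [5,[0,0,-2.4],0],
    [5,[0,0,-1.6],0],
    [5,[0,0,-0.8],0],
    [5,[0,0,0],0],
    [0,[0,0,0],0],
    [0,[0,0,0],0],
    [0,[0,0,0],0],
  ],
  force=40,
)

```text
clock: 16.6
position: [614.4, 276.9, 5.6]
eef_rot: [-3.141, -0.002, 0.121]
force: [-0.9, 0.3, 0.5]
width: 28.2
```

Request:
send_rows(
  rows=[
    [0,[0,0,0],0],
    [0,[0,0,0],0],
    [0,[0,0,0],0],
    [0,[0,0,0],0],
  ],
)

```text
clock: 17.0
position: [613.1, 276.7, 4.9]
eef_rot: [3.142, 0.001, 0.121]
force: [-3.8, -0.8, 5.8]
width: 15.4
```

The handle is gripped (15.4 mm). Lift 11 cm and look.

Request:
send_rows(
  rows=[
    [0,[0,0,0.5],0],
    [0,[0,0,1.5],0],
    [0,[0,0,2.5],0],
    [0,[0,0,3],0],
    [0,[0,0,2.5],0],
    [0,[0,0,1],0],
    [0,[0,0,0],0],
    [0,[0,0,0],0],
  ],
)

```text
clock: 17.8
position: [612.8, 276.4, 113.2]
eef_rot: [3.141, 0.002, 0.121]
force: [-0.3, 0.1, -5.3]
width: 15.3
```

```bash
cat > lev.py <<'E'
from h import *
np.set_printoptions(precision=2,suppress=True)
o=observe();p=o['position'];print(p,o['eef_rot'],o['width'],o['force'],o['torque'])
for n in('top','scene'):
    d=snap(n,f'{n}_v.png'); P=cloud(d); I=d['image'].astype(int)
    ez=p[2]+1.7
    k=(np.linalg.norm(P[...,:2]-p[:2],axis=-1)<95)&(abs(P[...,2]-ez)<9)&(np.ptp(I,axis=2)<30)&(I.mean(2)>90)
    X=P[k]
    for _ in range(4):
        c=np.linalg.lstsq(np.c_[X[:,:2]-p[:2],np.ones(len(X))],X[:,2],rcond=None)[0]
        r=X[:,2]-np.c_[X[:,:2]-p[:2],np.ones(len(X))]@c; X=X[abs(r)<4]
    q=plane(d,proj(d,X),c[2])
    print(n,'pts',len(X),'slope x,y',c[:2],'top z',c[2],cv2.minAreaRect(q.astype(np.float32)))
E
python3 lev.py
```

```text
[612.76 276.36 113.22] [3.14 0.   0.12] 15.317817258488525 [-0.35  0.15 -5.29] [-0.01 -0.11 -0.04]
top pts 323 slope x,y [-0.   -0.01] top z 113.37952121175152 ((615.5078735351562, 277.2862548828125), (108.68372344970703, 149.86395263671875), 6.472254276275635)
scene pts 697 slope x,y [ 0. -0.] top z 113.33073491954589 ((613.1708984375, 273.83416748046875), (110.37970733642578, 153.80526733398438), 7.095582485198975)
```

The cover is level (slopes about 0.01 or less) with its underside about 107 mm up. Next I'll move above the housing while staying high: shift (−21, −271) mm, turn −0.065 rad.

Request:
send_rows(
  rows=[
    [0,[-0.1,-2.5,0],-0.005],
    [0,[-0.4,-4.3,0],-0.012],
    [0,[-0.4,-4.7,0],-0.012],
    [0,[-0.4,-4.7,0],-0.012],
    [0,[-0.4,-4.7,0],-0.012],
    [0,[-0.3,-4.2,0],-0.012],
    [0,[-0.1,-2,0],0],
    [0,[0,0,0],0],
  ],
)

```text
clock: 18.7
position: [591.6, 2.5, 113.0]
eef_rot: [3.141, 0.002, 0.052]
force: [0.8, 0.3, -4.4]
width: 15.6
```

Request:
send_rows(
  rows=[
    [0,[0,0,-1],0],
    [0,[0,0,-0.7],0],
    [0,[0,0,0],0],
    [0,[0,0,0],0],
    [0,[0,0,0],0],
  ],
)

```text
clock: 19.2
position: [592.7, 6.3, 97.4]
eef_rot: [-3.142, -0.0, 0.057]
force: [0.1, 1.3, -4.0]
width: 15.2
```

```bash
cat > al.py <<'E'
from h import *
np.set_printoptions(precision=2,suppress=True)
Hh=np.array([593.5,5.5]);th=.057
d=grab_frame('scene'); I0=cv2.imread('pics/scene_v.png')[:,:,::-1] # housing unobstructed
d0=dict(d);d0['image']=I0
for r in (6,4,3,3):
    t,a,e=holes(d0,Hh,th,55,'dark',r); Hh,th=t,a
print('scene housing',t,a,e)
o=observe();p=o['position'];print(p,o['eef_rot'])
E
python3 al.py; python3 lev.py
python3 - <<'E'
import cv2,numpy as np
a=cv2.imread('pics/scene_v.png')[170:290,260:420]; b=cv2.imread('pics/top_v.png')[130:250,245:405]
cv2.imwrite('pics/al.png',np.hstack([cv2.resize(x,(400,300),interpolation=cv2.INTER_CUBIC) for x in(a,b)]))
E
```

```text
scene housing [610.97 -14.87] 0.11505731877907921 [ 8.55 14.04  2.75 12.62]
[592.79   6.14  97.58] [ 3.14 -0.    0.06]
[592.79   6.14  97.58] [ 3.14 -0.    0.06] 14.921135109131153 [ 0.33 -1.72 -4.07] [-0.01 -0.1  -0.  ]
top pts 228 slope x,y [-0.02  0.01] top z 98.14382987967421 ((594.0733032226562, 3.6271514892578125), (153.37771606445312, 94.05123138427734), 85.78817749023438)
scene pts 1061 slope x,y [0.01 0.  ] top z 98.41310668451742 ((594.9046020507812, 3.38885498046875), (112.48360443115234, 152.81690979003906), 3.158456802368164)
```

View pics/al.png

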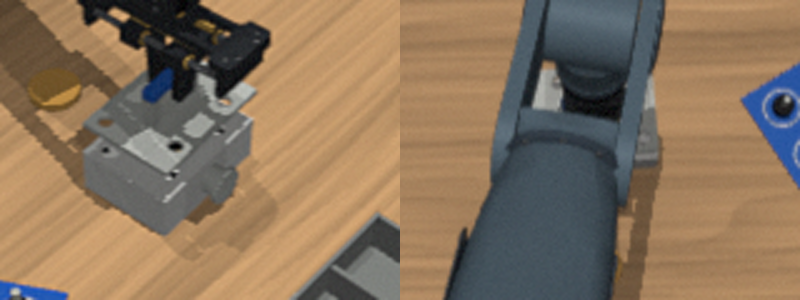

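The scene view shows the cover level and squarely above the housing, and the top view is mostly blocked by the arm. I'll get the housing pose in the scene camera from the first, unobstructed frame, using the same outline method as for the cover plus the thread fit.

```bash
cat > al.py <<'E'
from h import *
np.set_printoptions(precision=2,suppress=True)
d=grab_frame('scene'); S=np.load('scene0.npz'); d0=dict(d); d0['image']=S['I']; P=S['P']; I=S['I'].astype(int)
k=(abs(P[...,0]-594)<110)&(abs(P[...,1]-5)<110)&(abs(P[...,2]-55)<5)&(np.ptp(I,axis=2)<30)&(I.mean(2)>90)
k=cv2.morphologyEx(k.astype(np.uint8),cv2.MORPH_OPEN,np.ones((3,3)))>0
v,u=np.nonzero(k); rc=cv2.minAreaRect(plane(d,np.c_[u,v],55).astype(np.float32)); print('housing outline',rc)
for th in (.03,.05,.07):
  for c in ([593,1],[593,4],[595,4],[591,4]):
    t,a,e=holes(d0,np.array(c,float),th,55,'dark',3); print('thread fit',t,a,e)
# cover holes, current picture: candidate blobs by rectified crop
H=[]
for nm,im,z in(('h0',S['I'],55),('c',d['image'],91.5+0)):
    g=np.mgrid[-90:90:.5,-90:90:.5]; X=np.stack([594+g[0].ravel(),4+g[1].ravel(),np.full(g[0].size,z)],1)
    uv=proj(d,X).astype(np.float32); m=cv2.remap(im,uv[:,0].reshape(360,360),uv[:,1].reshape(360,360),cv2.INTER_CUBIC)
    H.append(cv2.flip(m[:,:,::-1],-1))
cv2.imwrite('pics/rect.png',np.hstack(H))
E
python3 al.py
```

```text
housing outline ((593.7909545898438, 2.33319091796875), (112.63594055175781, 152.3805694580078), 3.259453773498535)
thread fit [591.72   3.71] 0.05592683003392462 [0.06 0.03 0.1  0.06]
thread fit [591.72   3.71] 0.05592683003392462 [0.06 0.03 0.1  0.06]
thread fit [591.72   3.71] 0.05592683003392462 [0.06 0.03 0.1  0.06]
thread fit [591.72   3.71] 0.05592683003392462 [0.06 0.03 0.1  0.06]
thread fit [591.72   3.71] 0.05592683003392462 [0.06 0.03 0.1  0.06]
thread fit [591.72   3.71] 0.05592683003392462 [0.06 0.03 0.1  0.06]
thread fit [591.72   3.71] 0.05592683003392462 [0.06 0.03 0.1  0.06]
thread fit [591.72   3.71] 0.05592683003392462 [0.06 0.03 0.1  0.06]
thread fit [591.72   3.71] 0.05592683003392462 [0.06 0.03 0.1  0.06]
thread fit [591.72   3.71] 0.05592683003392462 [0.06 0.03 0.1  0.06]
thread fit [591.72   3.71] 0.05592683003392462 [0.06 0.03 0.1  0.06]
thread fit [591.72   3.71] 0.05592683003392462 [0.06 0.03 0.1  0.06]
```

View pics/rect.png

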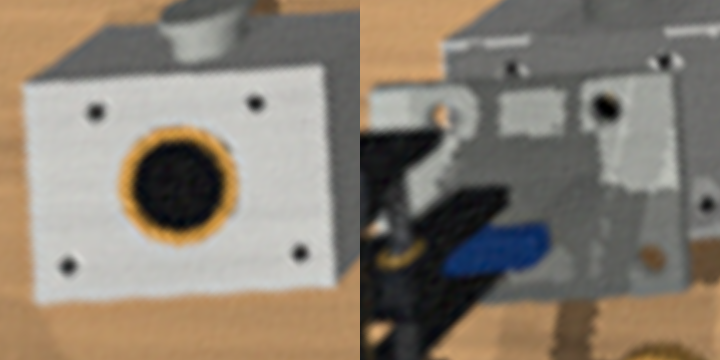

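In the scene camera the thread fit gives (591.7, 3.7, yaw 0.056), with residuals of 0.1 mm or less. Outline, hole positions and arm travel all put the cover about (+0.7, +1.3) mm off, with yaw matching. I'll correct that and lower to about 21 mm above the housing.

Request:
send_rows(
  rows=[
    [0,[-0.06,-0.11,-0.3],0],
    [0,[0,0,-0.5],0],
    [0,[0,0,-0.5],0],
    [0,[0,0,-0.3],0],
    [0,[0,0,0],0],
    [0,[0,0,0],0],
    [0,[0,0,0],0],
    [0,[0,0,0],0],
  ],
)

```text
clock: 20.2
position: [592.1, 4.5, 81.6]
eef_rot: [3.142, -0.0, 0.056]
force: [0.9, 0.4, -4.3]
width: 15.2
```

```bash
python3 lev.py; python3 scr.py | grep -A5 scene
python3 - <<'E'
import cv2
I=cv2.imread('pics/scene_l.png'); cv2.imwrite('pics/fin.png',cv2.resize(I[180:270,275:395],(800,600),interpolation=cv2.INTER_CUBIC))
E
```

```text
[592.12   4.47  81.56] [ 3.14 -0.    0.06] 15.195007936869175 [ 0.93  0.43 -4.35] [-0.1  -0.09 -0.  ]
top pts 194 slope x,y [ 0.01 -0.  ] top z 81.69840587158004 ((592.07861328125, 1.6466445922851562), (153.45748901367188, 91.57942962646484), 84.15914916992188)
scene pts 1061 slope x,y [0.01 0.  ] top z 82.40559950636319 ((593.8834838867188, 2.038299560546875), (111.61666107177734, 152.96221923828125), 2.9940173625946045)
scene tray [ 603.2 -288.1] (148.02316284179688, 149.31005859375) 30.638235092163086
ring [ 615.8 -238.8] [(21, array([ 8.1, -7.6])), (60, array([ 3.5, -1.9])), (6, array([ 3.1, -1.1])), (10, array([ 2.5, -1.4])), 0]
ring [ 652.5 -300.7] [(24, array([ 7.4, -5.8])), (69, array([3. , 0.1])), (9, array([ 2.4, -0.3])), (12, array([ 3.8, -0.4])), 0]
ring [ 553.9 -275.5] [(24, array([ 6.8, -4.5])), (67, array([0.3, 0.3])), (6, array([1.4, 1. ])), (13, array([1.2, 0.3])), 0]
ring [ 590.5 -337.4] [(23, array([ 6.5, -5.9])), (70, array([ 0., -2.])), (11, array([ 0.5, -1.6])), (11, array([ 1. , -2.3])), 0]
```

View pics/fin.png

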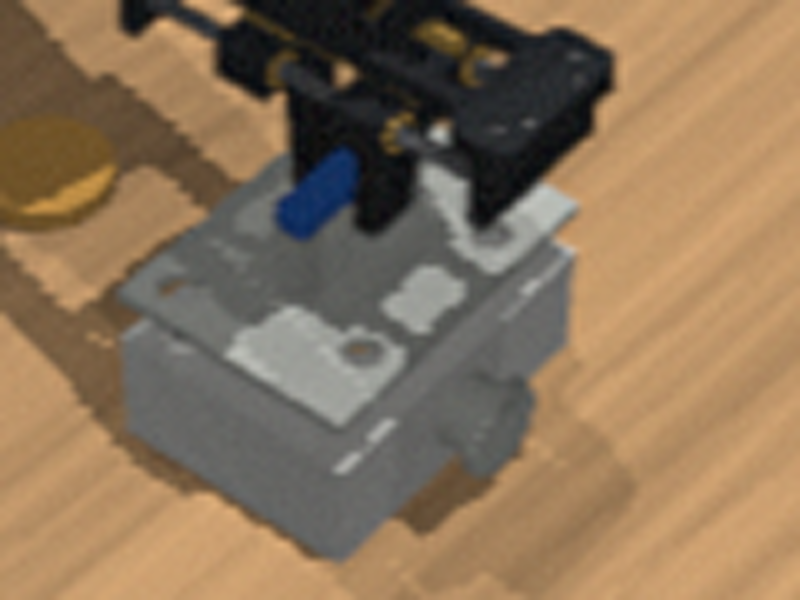

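The last view shows the cover level above the housing with a clear gap and its narrow holes on the pipe side. The cover outline, centred at (593.9, 2.0, yaw 3.0°), matches the housing outline at (593.8, 2.3, yaw 3.3°). I'll hand in.

```bash
python3 -c "
from workcell import *
print(job_done()); o=observe(); print(o['clock'],o['position'],o['width'])"
```

```text
the job is handed in; nothing more can be done
None
the job is handed in; nothing more can be done
```

I stood both loose screws in the empty rings. The arm now holds the cover by its blue handle above the valve housing, narrow holes on the outlet side, and I handed the job in at about 20 s of the 61 s allowed.

**Last checks**
- **Screws:** all four stand upright in their rings, seen wholly inside them. Each measures within about 4 mm of its ring centre in the scene camera. Before I picked up the cover, the top camera had put the two original screws up to 4–5 mm off, against the 8 mm limit.
- **Cover:** it is level within about 0.01 rad, with its underside about 21 mm above the housing. Its outline matches the housing's to about 0.3 mm and 0.005 rad in the scene camera.

**What went wrong or disagreed**
- **Failed grasps:** my first two tries at a screw closed on nothing. The fingers really end about 24 mm above the reported tool point, and correcting for that fixed it.
- **Camera disagreement:** the two cameras differ by 2–4 mm, mostly in y, so I averaged them. For the final fit I compared cover and housing within the scene camera only.
- **Not confirmed directly:** the arm blocked the top view at the end, so I did not see each thread whole through its hole from above. I also did not re-measure the bystanders; no move went down next to one, and I saw no sign of contact.

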